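Clear the hand away and score it

TASK

The hand is over: hook a finger behind the far lip of the wooden domino tray and draw it in along the table, without lifting it, until it stands square beside the mat with its near edge level with the mat's near edge. Then lay every domino from the mat flat in the tray in a single layer, and turn the nearer dial of the score counter clockwise by one click for each domino put away, on from where it stands now. Leave the other dial and all the other things on the table as they are.

Things in the scene. Friction and masses are not known exactly. Their poses are not given: they have to be found in the camera images.
- mat: dark hard silicone domino mat, 220 mm (its x) by 370 mm (its y), 3 mm thick, fixed to the table; origin at the centre of its underside, x pointing away from the robot: the near edge lies at x = -110 mm, its right-hand edge (towards the tray) at y = -185 mm
- tray: open wooden domino tray on the table right of the mat, out towards the street edge; origin at the centre of its underside, x away from the robot. Box 130 (x) by 190 mm (y), walls 4 mm thick, 34 mm high, floor 5 mm thick, inside 122 x 182 mm. A lip on top of the near and far walls turns 8 mm outward: 146 mm in x over the lips. About 0.46 kg; slides with 2 to 4 N
- far_lip: the tray's far wall and lip (part of the tray). The lip is a strip 8 mm (x) by 190 mm (y) by 6 mm high; origin at the strip's centre, 31 mm above the tray's underside and 69 mm from its centre along the tray's x. The lip's outer edge lies 4 mm further out, the wall's outer face 4 mm further in
- tile1: domino tile, white, black pips on one face, 50 x 25 x 10 mm, 22 g; origin at its centre, x along the 50 mm length, z through the 10 mm thickness. It starts lying flat on the mat (centre 8 mm above the table)
- tile2: domino tile, white, black pips on one face, 50 x 25 x 10 mm, 22 g; origin at its centre, x along the 50 mm length, z through the 10 mm thickness. It starts lying flat on the mat (centre 8 mm above the table)
- tile3: domino tile, white, black pips on one face, 50 x 25 x 10 mm, 22 g; origin at its centre, x along the 50 mm length, z through the 10 mm thickness. It starts lying flat on the mat (centre 8 mm above the table)
- tile4: domino tile, white, black pips on one face, 50 x 25 x 10 mm, 22 g; origin at its centre, x along the 50 mm length, z through the 10 mm thickness. It starts lying flat on the mat (centre 8 mm above the table). May be absent
- tile5: domino tile, white, black pips on one face, 50 x 25 x 10 mm, 22 g; origin at its centre, x along the 50 mm length, z through the 10 mm thickness. It starts lying flat on the mat (centre 8 mm above the table). May be absent
- tile6: domino tile, white, black pips on one face, 50 x 25 x 10 mm, 22 g; origin at its centre, x along the 50 mm length, z through the 10 mm thickness. It starts lying flat on the mat (centre 8 mm above the table). May be absent
- counter: score counter at the right: dark wooden block 210 mm (x) by 100 mm (y) by 30 mm high, fixed to the table, with two equal dials on its top, each inside a ring of eleven raised marks; origin at the centre of its underside, x pointing away from the robot. The near dial's axis lies at x = -50 mm, the far dial's at x = +50 mm, both at y = 0
- near_dial (a joint): angle (rad) of the dial nearer to the robot, the one to score on: 0 at the first mark, growing clockwise seen from above. Sprung click stops every 24 deg (0.419 rad), 0 to 10 clicks, end stops just past both ends. It starts in one of the first three stops. About 0.06 N m takes it over a click; let go, it falls into the nearest stop. Its bar knob is described at near_grip
- near_grip (a point): middle of the near dial's black bar knob, on its vertical axis, 47 mm above the table. The bar is 44 mm long, 12 mm thick and 20 mm high (37 to 57 mm above the table), on a disc 54 mm across whose top is 37 mm above the table
- near_nose (a point): the pointed end of the near dial's bar (white line on it), 26 mm from the axis and 47 mm above the table: the direction from near_grip to near_nose is the bar's direction. In the counter's frame it lies at +120 degrees from the counter's x axis (anticlockwise from above) when the joint reads 0
- far_dial (a joint): angle of the other player's dial, the one farther from the robot, made alike (rad); it stands in any of its stops and must not be turned
- far_nose (a point): the pointed end of the far dial's bar, 26 mm from its axis
- opener: flat steel bottle opener, 135 x 34 mm, 6 mm thick, lying on the far strip of the mat; leave it alone
- snack_box: clear plastic snack container with a white clip-on lid, 161 x 108 x 68 mm, left of the mat; leave it alone
- ashtray: round green ceramic ashtray, 112 mm across and 34 mm high, beyond the mat; leave it alone
- tumbler: glass tumbler, 72 mm across and 105 mm high, right of the counter; leave it alone
- bottle: amber glass bottle, 60 mm across and 200 mm high, beyond the counter; leave it alone
- matchbox: small cardboard matchbox, 52 x 35 x 14 mm, beyond the mat; leave it alone
There are look-alikes about, which are no part of the job. What is shaped like the tile2 but green is not meant. Leave any red look-alike of the tile3 alone.

How it is judged:
On the way, in this order (a step that is already met when the one before it is completed fails the run):
1. a finger hooked on the tray's far lip has drawn the still empty tray at least 4 cm (contact force between the fingers and far_lip above 0.5 N and distance of tray from where it was at the start of the episode above 0.04 m and not (x of tile1 in the frame of tray between -0.055 and 0.055 m and y of tile1 in the frame of tray between -0.087 and 0.087 m) and not (x of tile2 in the frame of tray between -0.055 and 0.055 m and y of tile2 in the frame of tray between -0.087 and 0.087 m) and not (x of tile3 in the frame of tray between -0.055 and 0.055 m and y of tile3 in the frame of tray between -0.087 and 0.087 m) and not (x of tile4 in the frame of tray between -0.055 and 0.055 m and y of tile4 in the frame of tray between -0.087 and 0.087 m) and not (x of tile5 in the frame of tray between -0.055 and 0.055 m and y of tile5 in the frame of tray between -0.087 and 0.087 m) and not (x of tile6 in the frame of tray between -0.055 and 0.055 m and y of tile6 in the frame of tray between -0.087 and 0.087 m)), for 0.1 s.
2. the tray, still empty, stands square beside the mat with near edges level, let go (x of tray in the frame of mat between -0.057 and -0.017 m and y of tray in the frame of mat between -0.37 and -0.28 m and angle between the x axis of tray and the x axis of mat, either way round below 0.15 rad and height (world z) of tray below 0.004 m and contact force between the fingers and tray below 0.1 N and linear speed of tray below 0.01 m/s and not (x of tile1 in the frame of tray between -0.055 and 0.055 m and y of tile1 in the frame of tray between -0.087 and 0.087 m) and not (x of tile2 in the frame of tray between -0.055 and 0.055 m and y of tile2 in the frame of tray between -0.087 and 0.087 m) and not (x of tile3 in the frame of tray between -0.055 and 0.055 m and y of tile3 in the frame of tray between -0.087 and 0.087 m) and not (x of tile4 in the frame of tray between -0.055 and 0.055 m and y of tile4 in the frame of tray between -0.087 and 0.087 m) and not (x of tile5 in the frame of tray between -0.055 and 0.055 m and y of tile5 in the frame of tray between -0.087 and 0.087 m) and not (x of tile6 in the frame of tray between -0.055 and 0.055 m and y of tile6 in the frame of tray between -0.087 and 0.087 m)), for 0.2 s.
At the end, for the whole second after the job is handed in: Tray flat on the table right of the mat, off it by at most 9 cm, near edges level within 20 mm, square within 0.15 rad; every domino present flat on its floor, none stacked; near dial at rest (within 0.3 click) as many clicks clockwise of its start as there are dominoes (4 to 6) (x of tray in the frame of mat between -0.057 and -0.017 m and y of tray in the frame of mat between -0.37 and -0.28 m and angle between the x axis of tray and the x axis of mat, either way round below 0.15 rad and height (world z) of tray below 0.004 m and linear speed of tray below 0.01 m/s and x of tile1 in the frame of tray between -0.055 and 0.055 m and y of tile1 in the frame of tray between -0.087 and 0.087 m and z of each of tile1, tile2, tile3, tile4, tile5, tile6 in the frame of tray below 0.014 m and angle between the z axis of each of tile1, tile2, tile3, tile4, tile5, tile6 and the z axis of tray, either way round below 0.2 rad and linear speed of each of tile1, tile2, tile3, tile4, tile5, tile6 below 0.02 m/s and x of tile2 in the frame of tray between -0.055 and 0.055 m and y of tile2 in the frame of tray between -0.087 and 0.087 m and x of tile3 in the frame of tray between -0.055 and 0.055 m and y of tile3 in the frame of tray between -0.087 and 0.087 m and x of tile4 in the frame of tray between -0.055 and 0.055 m and y of tile4 in the frame of tray between -0.087 and 0.087 m and x of tile5 in the frame of tray between -0.055 and 0.055 m and y of tile5 in the frame of tray between -0.087 and 0.087 m and x of tile6 in the frame of tray between -0.055 and 0.055 m and y of tile6 in the frame of tray between -0.087 and 0.087 m and ((height (world z) of tile4 below -5 m and height (world z) of tray above -5 m) or (height (world z) of tile5 below -5 m and height (world z) of tray above -5 m) or (height (world z) of tile6 below -5 m and height (world z) of tray above -5 m) or (distance of near_nose from where it was at the start of the episode between 0.04835 and 0.05037 m and value of joint near_dial below 3.56 rad)) and (not ((height (world z) of each of tile4, tile5 below -5 m and height (world z) of tray above -5 m) or (height (world z) of each of tile4, tile6 below -5 m and height (world z) of tray above -5 m) or (height (world z) of each of tile5, tile6 below -5 m and height (world z) of tray above -5 m)) or (distance of near_nose from where it was at the start of the episode between 0.03638 and 0.04075 m and value of joint near_dial below 3.56 rad)) and (not ((height (world z) of tile4 below -5 m and height (world z) of tray above -5 m) or (height (world z) of tile5 below -5 m and height (world z) of tray above -5 m) or (height (world z) of tile6 below -5 m and height (world z) of tray above -5 m)) or (height (world z) of each of tile4, tile5 below -5 m and height (world z) of tray above -5 m) or (height (world z) of each of tile4, tile6 below -5 m and height (world z) of tray above -5 m) or (height (world z) of each of tile5, tile6 below -5 m and height (world z) of tray above -5 m) or (distance of near_nose from where it was at the start of the episode between 0.04331 and 0.04658 m and value of joint near_dial below 3.56 rad)) and velocity of joint near_dial between -0.1 and 0.1 rad/s); the robot touches nothing.
It fails at once if the tray is lifted off the table or tipped (height (world z) of tray above 0.015 m or angle between tray's own z axis and vertical above 0.2 rad).
It fails at once if the far dial is turned by a click (distance of far_nose from where it was at the start of the episode above 0.008 m).
It fails at once if the opener, snack container, ashtray, tumbler, bottle or matchbox is moved by more than 4 cm or tipped (distance of any of opener, snack_box, ashtray, tumbler, bottle, matchbox from where it was at the start of the episode above 0.04 m or angle between any of opener, snack_box, ashtray, tumbler, bottle, matchbox's own z axis and vertical above 0.4 rad).
Of tile4, tile5, tile6 only 1 to 3 are there at a start; the rules pass over those that are not, and their reading is None.
At some moment in a run one of tile1, tile2, tile3, tile4, tile5, tile6 may be knocked a few centimetres aside while the robot is not near it.
Once in a run the grip may slacken for a moment while it holds something.
It also fails if it takes over 210 s, if anything falls off the work surface, if the arm or the gripper's body presses on something with over 40 N, if the wrist force passes 120 N, or if a joint passes its speed limit or range.

ROBOT

A 6-joint arm with a two-finger parallel gripper is mounted at the origin on the work surface. World frame = base frame: x ahead of the robot, y to its left, z up, the work surface at z = 0. Lengths are in m, angles in rad, forces in N, time in s.
With the tool pointing down it reaches from about 0.275 to 1 m from the base axis. Payload 8.4 kg.
Tool frame: the origin (TCP) lies on the centre line of the jaws, within the pads' length; the fingertips stand 17 mm ahead of it and the grasp point (between the pads) lies 2 mm behind it (bot.tcp_to_tips is the z of the fingertips in the tool frame, in m); z points along the fingers, y is the line along which they close (so a half turn about z gives the same grasp; the last joint's range is limited). The gripper opens to 85 mm and grips with 20 to 120 N. Pads are 22 mm wide; open, the fingers measure 114 mm over their backs; the gripper's body (76 mm by 85 mm) begins 54 mm behind the grasp point. The pads swing forward as they close: fully open they stand 13 mm farther back than shut.
Start: joints at [-1.172, 0.353, 1.633, -0, 1.155, -0.002], TCP at [0.244, -0.575, 0.248] pointing down, gripper open.
Joint ranges: [-2.63, 2.63], [-0.92, 2.1], [0.06, 2.66], [-1.3, 4.44], [0, 2.69], [-3.02, 3.02]. Speed limits (rad/s): [2.22, 2.22, 2.79, 3.14, 3.14, 3.14].

INTERFACE

Orientations are given as a unit quaternion [x, y, z, w].
In Python, from workcell import bot, hand, kinematics, get_obs, vision, hand_in gives the robot as it stands. The module is installed in compiled form; this text tells all that it offers. Calls block until the motion is done:
- bot.reach(position, orientation): joint-space move of the TCP to a pose.
- bot.servo_line(position, ori=None, velocity=0.15): straight line of the TCP; ori=None keeps the orientation; velocity is the mean speed in m/s.
- bot.goto_joints(angles): joint-space move.
- hand.move_gripper(opening, strength=None): finger opening in m; strength is the grip in N (None keeps the last); returns when the fingers have stopped.
- bot.dwell(seconds).
- kinematics.solve_ik(position, orientation): joint angles nearest the present ones, or None.
- get_obs(): the state.
- vision.read_camera(name): name is "side" or "top"; returns a dict with "frame" (400x640x3 uint8, red, green, blue), "intrinsics" (3x3 intrinsics, pixels), "dist" ([k1, k2, p1, p2, k3] as OpenCV has them; the pictures are not rectified), "view" (4x4, takes a point from world to camera coordinates). Camera axes: x right, y down, z forward; pixel columns grow to the right and rows downward; lengths in m; the calibration is good to about 2 mm. A picture is of the moment at which its call begins. There is no depth.
A pose or a line that the arm cannot do raises bot.IKError and nothing moves.
- hand_in(): hands the job in; it is judged then, once.
The state is a dict: "time_s": time; "joint_pos": joint angles; "joint_vel": joint speeds; "joint_efforts": joint torques, N m; "position": TCP position; "orientation": TCP orientation; "wrist_force": force on the tool from outside, world axes, zero at the start; "ft_torque": the same for the moment, N m; "gripper_width": finger opening in m; "grip_force": force on a finger pad.
Only numpy, scipy, OpenCV 4.12 (cv2) and the standard library are available. Lean on these libraries where they do the work, as an engineer would, in place of code of your own. Each camera call takes 0.05 s, during which the arm holds its last target. There are 200 camera calls.

## Working session

There is one attempt and no reset: what is moved stays moved. The work goes in short steps, each a Python script; the robot and the scene stay as the last script left them, time stands still between calls to the robot, and variables do not carry over. Pictures are saved under pics/ and viewed, at most 14 in all, crops included, and the job is handed in when it is done.

```bash
mkdir -p pics
cat > h.py <<'E'
import numpy as np, cv2
from workcell import bot, hand, kinematics, get_obs, vision, hand_in
from scipy.spatial.transform import Rotation as R
def cam(n):
    return vision.read_camera(n)
def pix2w(c,uv,z):
    p=cv2.undistortPoints(np.array(uv,float).reshape(-1,1,2),np.array(c["intrinsics"],float),np.array(c["dist"],float)).reshape(-1,2)
    V=np.array(c["view"]);Rm=V[:3,:3];C=-Rm.T@V[:3,3]
    d=np.c_[p,np.ones(len(p))]@Rm
    return C+d*((z-C[2])/d[:,2])[:,None]
def w2pix(c,P):
    V=np.array(c["view"])
    return cv2.projectPoints(np.array(P,float).reshape(-1,1,3),cv2.Rodrigues(V[:3,:3])[0],V[:3,3],np.array(c["intrinsics"],float),np.array(c["dist"],float))[0].reshape(-1,2)
def down(a):  # tool down, closing line (tool y) at world angle a (mod pi)
    x=np.array([np.sin(a),-np.cos(a),0]);y=np.array([np.cos(a),np.sin(a),0])
    return R.from_matrix(np.c_[x,y,np.cross(x,y)]).as_quat()
def save(n,im): cv2.imwrite(f"pics/{n}.png",cv2.cvtColor(im,cv2.COLOR_RGB2BGR))
E
python3 - <<'E'
from h import *
import pickle
for n in("top","side"):
    c=cam(n);save(n+"0",c["frame"]);pickle.dump(c,open(n+"0.pkl","wb"))
    V=np.array(c["view"]);print(n,-V[:3,:3].T@V[:3,3],V[2,:3])
o=get_obs();print(o["position"],R.from_quat(o["orientation"]).as_matrix().round(3),o["time_s"])
print(bot.tcp_to_tips)
E
```

```text
top [0.42822056 0.01382766 1.59129504] [ 0.0745013   0.01608174 -0.99709124]
side [0.01383188 0.97034397 0.91884313] [ 0.38032491 -0.68328159 -0.62328102]
[ 0.24367961 -0.57508597  0.24762524] [[ 0.921  0.39  -0.001]
 [ 0.39  -0.921  0.001]
 [-0.    -0.001 -1.   ]] 0.1
0.017
```

```bash
sed -i 's/x=np.array(\[np.sin(a),-np.cos(a),0\])/x=np.array([-np.sin(a),np.cos(a),0])/' h.py
```

```text
(no output)
```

View pics/top0.png

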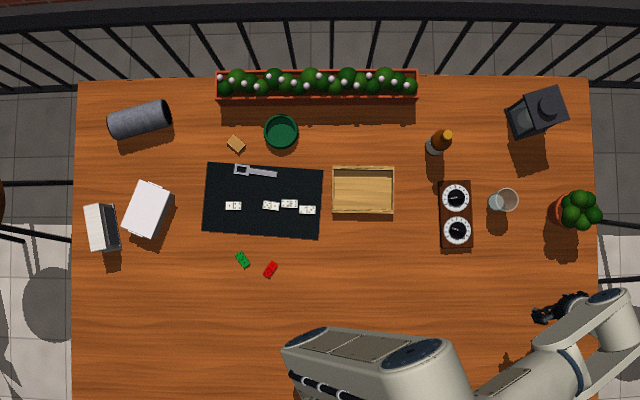

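View pics/side0.png

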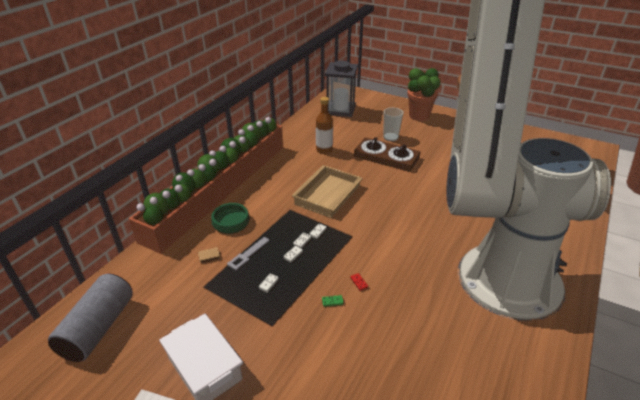

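Run:
```python
import cv2
im=cv2.imread("pics/top0.png")
cv2.imwrite("pics/c1.png",cv2.resize(im[155:250,195:405],None,fx=3.8,fy=3.8,interpolation=cv2.INTER_CUBIC))
cv2.imwrite("pics/c2.png",cv2.resize(im[175:255,430:480],None,fx=7,fy=7,interpolation=cv2.INTER_CUBIC))
```

```text
(no output)
```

View pics/c1.png

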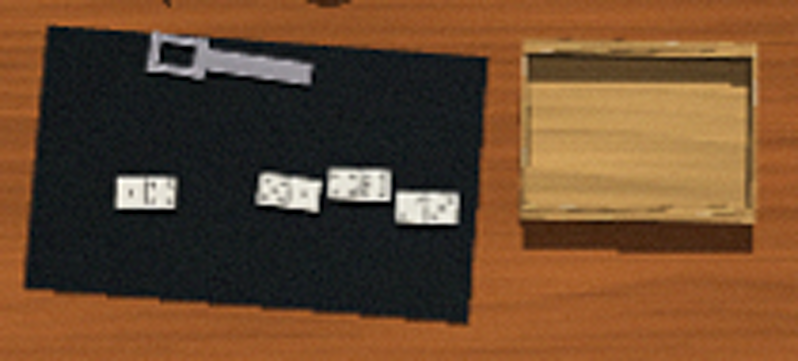

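View pics/c2.png

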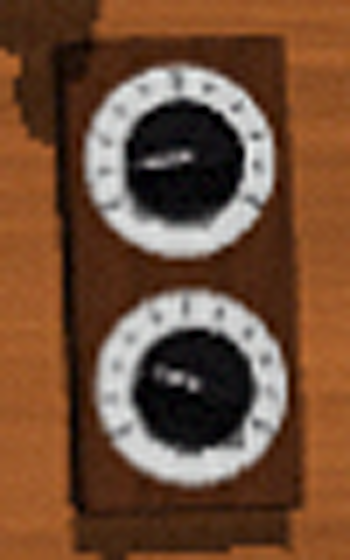

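```bash
cat >> h.py <<'E'
def tiles(c,z=.013,roi=(155,250,195,330)):
    im=c["frame"]; r0,r1,c0,c1=roi
    s=4; g=cv2.resize(im[r0:r1,c0:c1],None,fx=s,fy=s,interpolation=cv2.INTER_CUBIC)
    m=((g.min(2)>125)&(g.max(2).astype(int)-g.min(2)<45)).astype(np.uint8)
    m=cv2.morphologyEx(m,cv2.MORPH_CLOSE,np.ones((9,9),np.uint8)); m=cv2.morphologyEx(m,cv2.MORPH_OPEN,np.ones((7,7),np.uint8))
    out=[]
    for k in cv2.findContours(m,cv2.RETR_EXTERNAL,cv2.CHAIN_APPROX_NONE)[0]:
        if cv2.contourArea(k)<300: continue
        uv=k.reshape(-1,2)/s+np.array([c0,r0])+.5/s-.5
        P=pix2w(c,uv,z)[:,:2]
        (cx,cy),(w,h),a=cv2.minAreaRect((P*1000).astype(np.float32))
        if w<h: w,h,a=h,w,a+90
        out.append((cx/1e3,cy/1e3,(np.radians(a)+np.pi/2)%np.pi-np.pi/2,w,h))
    return out
E
python3 - <<'E'
from h import *
import pickle
c=pickle.load(open("top0.pkl","rb"))
o=lambda uv,s,a:np.array(uv)/s+np.array(a)+.5/s-.5
# mat corners (crop c1): far-left, far-right, near-right, near-left
f=3.8
M=pix2w(c,o([(48,27),(488,58),(467,324),(26,288)],f,(195,155)),.003);print("mat",M.round(4))
T=pix2w(c,o([(521,40),(757,43),(755,222),(520,219)],f,(195,155)),.034);print("tray",T.round(4),T.mean(0))
for t in tiles(c): print(np.round(t,3))
D=pix2w(c,o([(195,388),(158,374)],7,(430,175)),.057);print("near",D.round(4),np.degrees(np.arctan2(*(D[1]-D[0])[1::-1])))
D=pix2w(c,o([(188,157),(140,163)],7,(430,175)),.057);print("far",D.round(4))
K=pix2w(c,o([(56,38),(283,38),(302,505),(75,510)],7,(430,175)),.03);print("counter",K.round(4))
s=pickle.load(open("side0.pkl","rb"));print([np.round(t,3) for t in tiles(s,.013,(220,300,245,335))])
E
```

```text
mat [[0.6689 0.3962 0.003 ]
 [0.6391 0.0293 0.003 ]
 [0.4204 0.0479 0.003 ]
 [0.4515 0.4124 0.003 ]]
tray [[ 0.6495  0.0021  0.034 ]
 [ 0.6457 -0.189   0.034 ]
 [ 0.5007 -0.1848  0.034 ]
 [ 0.5045  0.0041  0.034 ]] [ 0.5750903  -0.09188357  0.034     ]
[ 0.529  0.311  1.564 48.696 25.8  ]
[5.29000e-01 1.36000e-01 1.44400e+00 1.64778e+02 4.03020e+01]
[  0.637   0.228   1.511 105.828  30.978]
[6.4600e-01 3.0200e-01 8.0000e-03 3.1040e+01 1.5033e+01]
near [[ 0.4468 -0.3755  0.057 ]
 [ 0.453  -0.3595  0.057 ]] 68.87123649116681
far [[ 0.5467 -0.3749  0.057 ]
 [ 0.5442 -0.3538  0.057 ]]
counter [[ 0.6018 -0.3242  0.03  ]
 [ 0.6012 -0.4258  0.03  ]
 [ 0.3954 -0.429   0.03  ]
 [ 0.3944 -0.3281  0.03  ]]
[array([ 0.53 ,  0.311,  1.559, 52.999, 26.957]), array([ 0.633,  0.228,  1.506, 97.279, 22.298]), array([5.30000e-01, 1.35000e-01, 1.44200e+00, 1.68031e+02, 4.18700e+01])]
```

The mat, tray, four white tiles at about (233,205), (271,205), (290,203), (308,210) and the counter are located. The look-alikes are the green tile at (243,260) and the red one at (270,270), both off the mat, so I leave them. The near dial is at (457,230) and the far dial at (456,198). I hook both open fingers behind the far lip, so the pull also squares the tray to the mat.

```bash
cat >> h.py <<'E'
mc=np.array([.5450,.2215]);my=np.radians(-4.6);mu=np.array([np.cos(my),np.sin(my)]);mv=np.array([-mu[1],mu[0]])
mw=lambda x,y:mc+x*mu+y*mv
def st(): 
    o=get_obs();return np.round(o["position"],4),np.round(o["wrist_force"],1),round(o["gripper_width"],4),round(o["grip_force"],1),round(o["time_s"],1)
E
python3 - <<'E'
from h import *
q=down(my-np.pi/2)
p=get_obs()["position"]
bot.servo_line([p[0],p[1],.38],velocity=.2)
bot.reach([.674,-.0945,.2],q);print(st())
bot.servo_line([.674,-.0945,.022],velocity=.12);print(st())
e=mw(.060,-.312); s=np.array([.674,-.0945])
for k in (.3,.6,1):
    g=s+(e-s)*k; bot.servo_line([*g,.022],velocity=.04);print(st())
c=cam("top");save("t1",c["frame"])
cv2.imwrite("pics/t1c.png",cv2.cvtColor(cv2.resize(c["frame"][155:285,195:405],None,fx=3.8,fy=3.8,interpolation=cv2.INTER_CUBIC),cv2.COLOR_RGB2BGR))
E
```

```text
(array([ 0.674 , -0.0954,  0.2003]), array([-0.4,  0.6, -0.5]), 0.0856, 0.0, 3.3)
(array([ 0.6746, -0.0946,  0.0228]), array([-0. ,  1.1,  0.4]), 0.0855, 0.0, 4.9)
(array([ 0.6453, -0.0944,  0.0218]), array([-1.1,  0.7, -0.2]), 0.0854, 0.0, 5.8)
(array([ 0.6173, -0.0944,  0.022 ]), array([-0.2, -0. ,  0.1]), 0.0854, 0.0, 6.6)
(array([ 0.5795, -0.0943,  0.0219]), array([ 0.2, -0.6, -0.7]), 0.0855, 0.0, 7.7)
```

View pics/t1c.png

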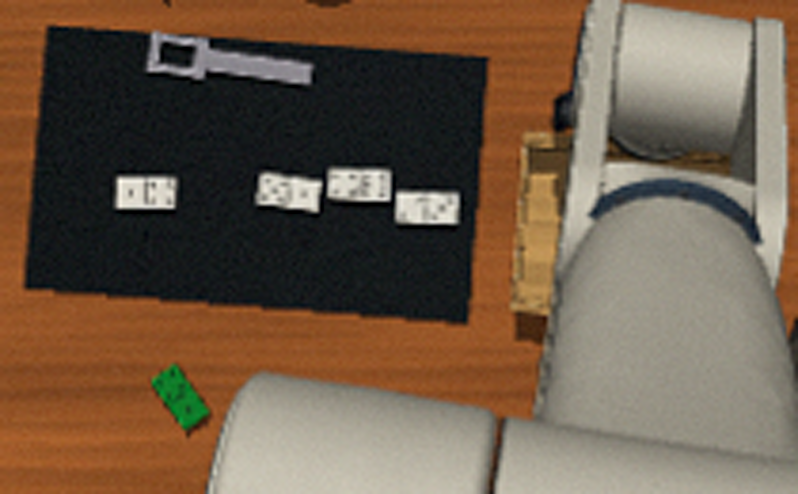

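The tray (left edge from crop (524,133) to (513,312)) has followed the fingers and is nearly square with the mat. I measure those corners and finish the pull.

Run:
```python
from h import *
c=cam("top")
o=lambda uv,s,a:np.array(uv)/s+np.array(a)+.5/s-.5
T=pix2w(c,o([(524,133),(513,312)],3.8,(195,155)),.034)[:,:2]
r=(T-mc)@np.c_[mu,mv];print("left edge mat frame",r.round(4))
m=r[:,0].mean();dx=-.037-m;print(m,dx)
e=mw(.060+dx,-.312);bot.servo_line([*e,.022],velocity=.03);print(st())
b=mw(.060+dx+.02,-.312);bot.servo_line([*b,.022],velocity=.05);bot.servo_line([*b,.25],velocity=.15);bot.dwell(.3)
# clear the view
bot.reach([.35,-.35,.3],down(my-np.pi/2));print(st())
c=cam("top");save("t2",c["frame"]);import pickle;pickle.dump(c,open("t2.pkl","wb"))
cv2.imwrite("pics/t2c.png",cv2.cvtColor(cv2.resize(c["frame"][155:285,195:405],None,fx=3.8,fy=3.8,interpolation=cv2.INTER_CUBIC),cv2.COLOR_RGB2BGR))
```

```text
left edge mat frame [[ 0.0465 -0.2181]
 [-0.0977 -0.2198]]
-0.025610042287849657 -0.011389957712150341
(array([ 0.5678, -0.0933,  0.022 ]), array([ 1.1, -0. ,  0.4]), 0.0853, 0.0, 8.4)
(array([ 0.3507, -0.3496,  0.2999]), array([ 0.9,  0.4, -0.2]), 0.0853, 0.0, 12.2)
```

View pics/t2c.png

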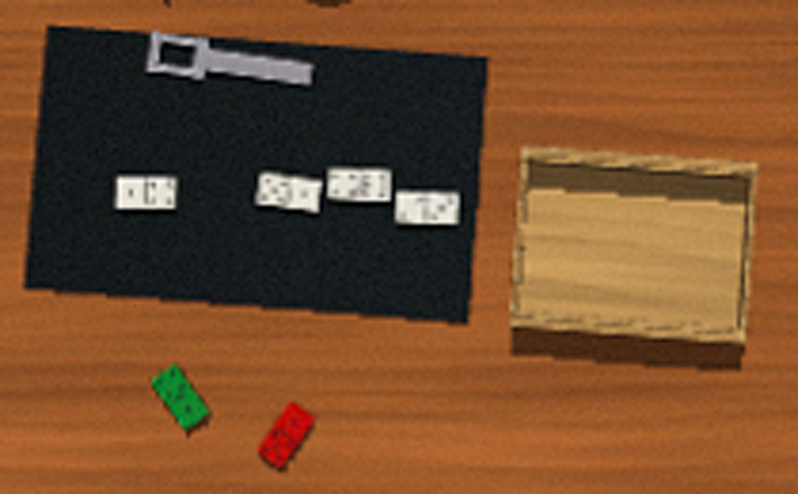

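The tray stands square, with crop corners (522,147), (757,163), (745,342), (511,326). Four tiles are on the mat. Next I refine the tile separation.

```bash
cat >> h.py <<'E'
def tiles2(c,z=.013,roi=(155,250,195,330),thr=110):
    r0,r1,c0,c1=roi;s=8
    g=cv2.resize(c["frame"][r0:r1,c0:c1],None,fx=s,fy=s,interpolation=cv2.INTER_CUBIC)
    m=((g.min(2)>thr)&(g.max(2).astype(int)-g.min(2)<60)).astype(np.uint8)
    out=[]
    for k in cv2.findContours(m,cv2.RETR_EXTERNAL,cv2.CHAIN_APPROX_NONE)[0]:
        uv=k.reshape(-1,2)/s+np.array([c0,r0])+.5/s-.5
        (cx,cy),(w,h),a=cv2.minAreaRect((pix2w(c,uv,z)[:,:2]*1000).astype(np.float32))
        if w<h: w,h,a=h,w,a+90
        if min(w,h)<12 or w>62: continue
        out.append((cx/1e3,cy/1e3,(np.radians(a))%np.pi,w,h))
    return out
E
python3 - <<'E'
from h import *
import pickle
c=pickle.load(open("t2.pkl","rb"))
for thr in (100,120,140):
    print(thr)
    for t in tiles2(c,thr=thr): print(np.round(t,3))
o=lambda uv,s,a:np.array(uv)/s+np.array(a)+.5/s-.5
T=pix2w(c,o([(522,147),(757,163),(745,342),(511,326)],3.8,(195,155)),.034)[:,:2]
print(((T-mc)@np.c_[mu,mv]).round(4),T.mean(0),((T.mean(0)-mc)@np.c_[mu,mv]).round(4))
E
```

```text
100
[ 0.516  0.08   1.548 52.22  26.659]
[ 0.53   0.311  1.564 50.237 26.583]
[ 0.529  0.193  1.422 52.39  27.122]
[ 0.535  0.135  1.548 52.015 26.734]
120
[ 0.515  0.08   1.549 51.449 26.047]
[ 0.529  0.311  1.564 49.08  26.19 ]
[ 0.529  0.193  1.426 51.41  26.329]
[ 0.534  0.135  1.563 51.309 26.049]
140
[ 0.515  0.08   1.549 50.861 25.427]
[ 0.529  0.311  1.564 48.282 25.409]
[ 0.529  0.193  1.434 50.648 25.644]
[ 0.534  0.135  1.563 50.598 25.274]
[[ 0.0351 -0.2173]
 [ 0.036  -0.4071]
 [-0.1082 -0.4068]
 [-0.109  -0.219 ]] [ 0.48352608 -0.08714205] [-0.0365 -0.3126]
```

```bash
cat >> h.py <<'E'
TC=np.array([.4835,-.0871]);tw=lambda x,y:TC+x*mu+y*mv
def pick(t,zt=.022):
    a=t[2]-np.pi/2; q=down(a); n=np.array(t[:2])
    hand.move_gripper(.05)
    bot.reach([*n,.11],q); bot.servo_line([*n,zt],velocity=.12)
    hand.move_gripper(.015,40); print("grip",st())
    bot.servo_line([*n,.10],velocity=.15)
    w=get_obs()["gripper_width"]; print("lifted",st()); return w>.02
def place(x,y,zp=.0255):
    p=tw(x,y);q=down(my)
    bot.servo_line([*p,.10],q,velocity=.2)
    w=get_obs()["gripper_width"]
    if w<.02: print("LOST",st()); return False
    bot.servo_line([*p,zp],velocity=.1); print("down",st())
    hand.move_gripper(.034); bot.servo_line([*p,.12],velocity=.2); return True
E
python3 - <<'E'
from h import *
if pick((.515,.080,1.549)): print(place(.026,.045))
print(st()); c=cam("top");save("t3",c["frame"])
cv2.imwrite("pics/t3c.png",cv2.cvtColor(cv2.resize(c["frame"][155:285,195:405],None,fx=3.8,fy=3.8,interpolation=cv2.INTER_CUBIC),cv2.COLOR_RGB2BGR))
for t in tiles2(c,roi=(155,250,195,326)): print(np.round(t,3))
E
```

```text
grip (array([0.5156, 0.0801, 0.0229]), array([-1.9, -1.3,  5.3]), 0.0237, 39.3, 15.7)
lifted (array([0.5147, 0.08  , 0.0997]), array([ 0.1,  0.2, -0.6]), 0.0238, 39.2, 16.4)
down (array([ 0.5131, -0.044 ,  0.0254]), array([ 0. , -0.2, -1.2]), 0.0238, 39.2, 18.1)
True
(array([ 0.5126, -0.0443,  0.1196]), array([-0.5, -1.1, -0.6]), 0.0337, 0.0, 19.0)
[ 0.529  0.311  1.564 49.49  26.19 ]
[ 0.529  0.193  1.431 51.923 26.711]
[ 0.535  0.135  1.55  51.768 26.254]
```

View pics/t3c.png

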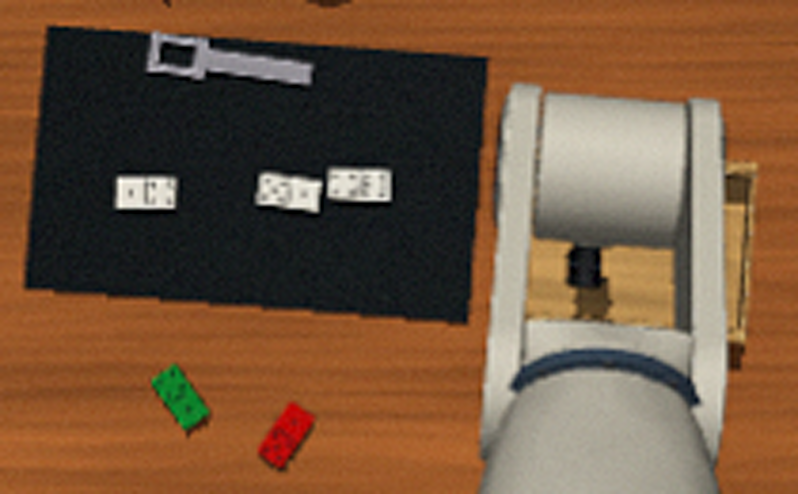

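The first tile went in (arm hides the tray) and three remain on the mat at crop (146,192), (289,193) and (360,184). I do the rest with a fresh look before each pick.

Run:
```python
from h import *
for s in [(-.026,.045),(.026,-.045),(-.026,-.045)]:
    L=tiles2(cam("top"),roi=(155,250,195,326))
    L=[t for t in L if 40<t[3]<58 and 20<t[4]<32]
    print(len(L))
    if not L: break
    t=min(L,key=lambda t:t[1]);print(np.round(t,3))
    if not pick(t,.0225) or not place(*s): print("CHECK");break
bot.reach([.35,-.36,.3],down(my-np.pi/2));print(st())
c=cam("top");save("t4",c["frame"])
cv2.imwrite("pics/t4c.png",cv2.cvtColor(cv2.resize(c["frame"][155:285,195:405],None,fx=3.8,fy=3.8,interpolation=cv2.INTER_CUBIC),cv2.COLOR_RGB2BGR))
```

```text
3
[ 0.535  0.135  1.552 51.756 26.242]
grip (array([0.5351, 0.1355, 0.0235]), array([-0.2, -1.9,  5.6]), 0.0236, 39.3, 21.4)
lifted (array([0.5342, 0.1353, 0.0997]), array([ 0.1,  0. , -0.5]), 0.0231, 39.2, 22.0)
down (array([ 0.4612, -0.0399,  0.0252]), array([ 0. , -0.3, -0.3]), 0.0237, 41.5, 24.0)
2
[ 0.529  0.193  1.424 52.257 26.946]
grip (array([0.5296, 0.1932, 0.0235]), array([-0. , -1.1,  4.8]), 0.0238, 39.4, 27.4)
lifted (array([0.5287, 0.1929, 0.0996]), array([ 0.9, -0.3, -0.2]), 0.0236, 39.2, 28.1)
down (array([ 0.5059, -0.1339,  0.0253]), array([ 0.2, -1. ,  0. ]), 0.0239, 41.5, 30.8)
1
[ 0.529  0.311  1.564 49.476 26.191]
grip (array([0.53  , 0.3113, 0.0236]), array([ 0.3, -1.8,  6.6]), 0.0238, 39.7, 34.9)
lifted (array([0.529 , 0.3107, 0.0996]), array([ 0.1, -0.8,  0.1]), 0.0237, 39.3, 35.6)
down (array([ 0.454 , -0.1298,  0.0253]), array([-0.5, -0.4,  0.3]), 0.0234, 41.5, 38.8)
(array([ 0.3499, -0.3593,  0.2986]), array([0.4, 0.2, 0.2]), 0.0336, 0.0, 40.9)
```

View pics/t4c.png

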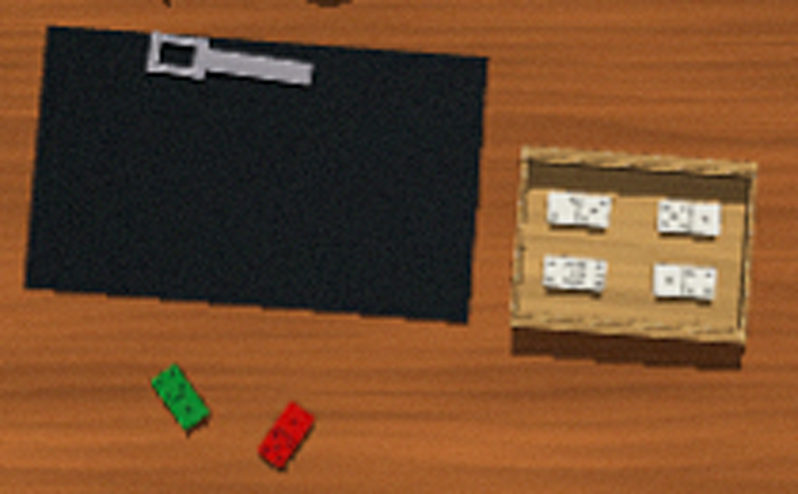

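All four tiles lie flat in the tray, in two rows at crop (578,210), (688,217), (575,273) and (685,282). The near dial's nose direction measures about 69°, and the counter's yaw is about 1°, so the dial stands at stop 2 (73°). It needs four clicks, to −23°.

Run:
```python
from h import *
P=[.4475,-.3768]
f=lambda d:down(np.radians(d-90))
hand.move_gripper(.04)
bot.reach([*P,.14],f(73)); bot.servo_line([*P,.0585],velocity=.08);print(st())
hand.move_gripper(.005,25);print("grip",st())
for d in np.arange(73-8,-23-.1,-8):
    bot.reach([*P,.0585],f(d))
    o=get_obs();print(d,np.round(o["wrist_force"],1),round(o["ft_torque"][2],2),round(o["gripper_width"],4))
print(st())
hand.move_gripper(.04); bot.servo_line([*P,.16],velocity=.1)
bot.reach([.35,-.1,.35],f(0));bot.dwell(.3);print(st())
c=cam("top");save("t5",c["frame"])
cv2.imwrite("pics/t5c.png",cv2.cvtColor(cv2.resize(c["frame"][175:255,430:480],None,fx=7,fy=7,interpolation=cv2.INTER_CUBIC),cv2.COLOR_RGB2BGR))
```

```text
(array([ 0.4478, -0.3771,  0.059 ]), array([ 0.7,  0.3, -0.2]), 0.0398, 0.0, 43.5)
grip (array([ 0.4483, -0.3772,  0.0591]), array([ 2.4, -0.1,  3.5]), 0.0109, 30.4, 43.9)
65.0 [ 6.1 -0.4  3.6] 0.1 0.0113
57.0 [7.  0.4 1. ] 0.04 0.0114
49.0 [ 6.9 -1.   0.8] 0.07 0.0115
41.0 [ 8.9 -1.2 -0.9] 0.04 0.0111
33.0 [ 9.7 -2.8 -3.2] 0.0 0.0108
25.0 [10.3 -3.8 -3.1] 0.0 0.0114
17.0 [ 9.8 -5.6 -4.6] 0.06 0.011
9.0 [ 9.5 -7.2 -6.3] -0.04 0.0114
1.0 [10.4 -8.6 -6.8] 0.06 0.0115
-7.0 [  8.9 -11.4  -7.3] 0.04 0.0113
-15.0 [  8.8 -13.   -8.2] -0.06 0.0111
-23.0 [  7.4 -14.9  -8.1] 0.01 0.0111
(array([ 0.4501, -0.3805,  0.0593]), array([  7.4, -14.9,  -8.1]), 0.0111, 28.7, 47.0)
(array([ 0.3501, -0.1003,  0.3496]), array([0.5, 0.7, 0.4]), 0.04, 0.0, 50.1)
```

View pics/t5c.png

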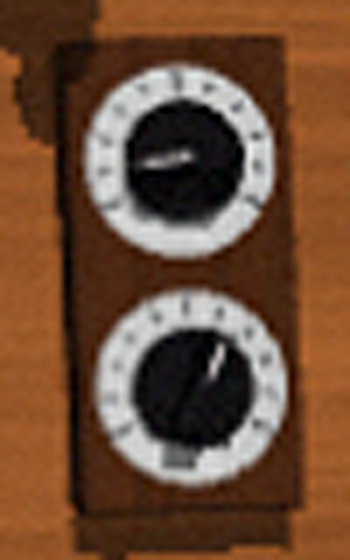

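View pics/t5.png

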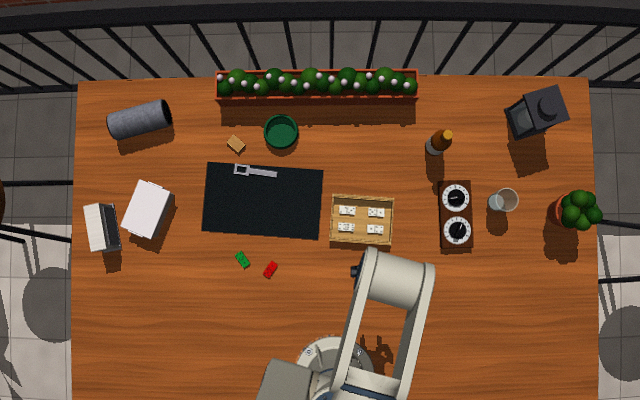

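The nose now points at about −28°, 97° clockwise of its start reading, which is four clicks. The far dial is unchanged, four tiles are in the tray at about (347–376, 210–229), and everything else is in place.

```bash
python3 -c "
from h import *
print(hand_in())"
```

```text
the job is handed in; nothing more can be done
None
```

I handed the job in, with no verdict returned: by the last pictures the tray stands square beside the mat with near edges level, all four dominoes lie flat in it, and the near dial is four clicks clockwise of its start.

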